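# Open the hazelnut jar in the jar station

### The job

Set the square glass jar of hazelnuts (orange lid) down, without dropping it, into the empty square well of the steel jar station, right to the bottom, so that the well keeps it from turning. Then unscrew its tight orange lid anticlockwise, stop turning when the thread lets go, lift the lid straight off and finish while still holding it level just above the mouth of the open jar, the jar left standing in its well. Keep the jar upright and leave everything else where it is.

Things in the scene. Friction and masses are not known exactly. Their poses are not given: they have to be found in the camera images.
- jar: Hazelnut jar: square clear glass, body 64 x 64 mm, 80 mm high, full of brown hazelnuts, about 0.5 kg (varies), loose, upright on the bench at the start. A round neck 48 mm across with four interrupted threads stands on the body. Origin: centre of the underside; z up, x and y square to the flat sides (any quarter turn about z fits the well).
- lid: Orange lug lid, 50 g, round, 63 mm across, 22 mm high, ribbed side of 16 narrow flats; loose, but screwed so tight that the jar can be lifted by it. Origin: centre of its open underside, z up. When tight: origin 87.5 mm and top 109.5 mm above the jar's underside, 7.5 mm free between lid and square body. Opening needs up to about 0.8 N m: an unbraced jar would turn along.
- lid_mark (a point): White dot on the lid's top, 25.5 mm from its axis along the lid's own x. Lid tight: dot towards the jar's +x side. Unscrewing (anticlockwise from above) carries it towards the jar's +y side. The lid rises 2.5 mm while turning, is out of its thread from about 0.6 rad (35 deg), meets the next thread at about 1.3 rad (75 deg) and lifts straight off in between: turn about 1 rad.
- jar_mouth (a point): Centre of the jar's mouth, the top of its neck, 104 mm above the jar's underside. The lid's skirt is clear of it once the lid is 17 mm higher than when tight.
- well (a point): Centre of the floor of the station's empty square well, 3 mm above the bench; x and y square to its sides, z up. Well 67.5 mm square inside; walls up to 45 mm above the bench, then a lip flared out at 45 deg by 8 mm, top at 53 mm. The other well, with the cherry jar, is centred 120 mm away along +y of this frame.
- station: The jar station: folded stainless steel, 110 x 236 mm, two square wells side by side, screwed to the bench. Origin on the bench midway between the wells, y from the empty well towards the cherry jar's well.
- cherry_jar: Same glass jar, full of red cherries, white lid, standing in the station's other well. To be left alone. Origin: centre of the underside.
- pistachio_jar: Same glass jar, full of green pistachios, blue lid, standing on the bench. To be left alone. Origin: centre of the underside.
- scraper: Dough scraper lying on the bench: steel blade with a wooden handle, about 95 x 150 x 21 mm. To be left alone. Origin: middle, on the bench.
- pastry_brush: Flat pastry brush lying on the bench: wooden handle, steel ferrule, pale bristles, 200 x 36 x 14 mm. To be left alone. Origin: on the bench at mid-length.
- sprinkle_tub: White round plastic tub with red cap, 66 mm across, 85 mm high. To be left alone. Origin: centre of the underside.
- nozzle: Steel piping nozzle, a cone 28 mm across and 42 mm high, standing on the bench. To be left alone. Origin: centre of the underside.
Mind the look-alikes: they are no part of the job. There is more than one size of the lid; the one meant has the size given above.

How it is judged:
On the way, in this order (a step that is already met when the one before it is completed fails the run):
1. the jar stands on the floor of the empty well with its lid still tight (horizontal distance between jar and well below 0.005 m and z of jar in the frame of well below 0.004 m and angle between jar's own z axis and vertical below 0.06 rad and z of lid in the frame of jar below 0.0895 m and y of lid_mark in the frame of jar below 0.008 m), for 0.2 s.
2. the lid is turned anticlockwise out of its thread while the jar stands braced in the well (horizontal distance between jar and well below 0.005 m and z of jar in the frame of well below 0.004 m and angle between jar's own z axis and vertical below 0.06 rad and y of lid_mark in the frame of jar above 0.012 m), for 0.1 s.
At the end, for the whole second after the job is handed in: The jar stands upright and still on the floor of the well that was empty (within 5 mm, 4 mm in height, 3.5 degrees); the lid is gripped by the fingers, still and level (within 14 degrees), its underside 3 to 70 mm above the jar's mouth and within 25 mm of its axis, touching neither jar nor station (horizontal distance between jar and well below 0.005 m and z of jar in the frame of well below 0.004 m and angle between jar's own z axis and vertical below 0.06 rad and linear speed of each of jar, lid below 0.03 m/s and z of lid in the frame of jar between 0.107 and 0.174 m and horizontal distance between lid and jar below 0.025 m and angle between lid's own z axis and vertical below 0.25 rad and contact force between the fingers and lid above 1 N and contact force between lid and jar below 0.05 N and contact force between lid and station below 0.05 N); the arm keeps its last pose, push and grip.
It fails at once if the jar is tipped by more than 25 degrees (angle between jar's own z axis and vertical above 0.44 rad).
It fails at once if the jar is dropped (falls freely by more than about 1 cm) (linear speed of jar above 0.45 m/s and contact force between the fingers and jar below 0.05 N and contact force between the fingers and lid below 0.05 N).
It fails at once if the lid, still on the neck, is turned on past about 105 degrees, well after the thread has let go (z of lid in the frame of jar below 0.1 m and x of lid_mark in the frame of jar below -0.007 m).
It fails at once if another jar, a tool or a vessel is shifted by more than 3 cm (distance of any of pistachio_jar, cherry_jar, scraper, pastry_brush, sprinkle_tub, nozzle from where it was at the start of the episode above 0.03 m).
It also fails if it takes over 45 s, if anything falls off the work surface, if the arm or the gripper's body presses on something with over 40 N, if the wrist force passes 120 N, or if a joint passes its speed limit or range.

### The arm

A 6-joint arm with a two-finger parallel gripper is mounted at the origin on the work surface. World frame = base frame: x ahead of the robot, y to its left, z up, the work surface at z = 0. Lengths are in m, angles in rad, forces in N, time in s.
With the tool pointing down it reaches from about 0.275 to 0.75 m from the base axis. Payload 10.2 kg.
Tool frame: the origin (TCP) lies midway between the tips of the shut fingers; the grasp point (between the pads) lies 19 mm behind it; z points along the fingers, x is the direction in which the jaws open and shut, and the axes are right-handed (so a half turn about z gives the same grasp; the last joint's range is limited). The gripper opens to 85 mm and grips with 20 to 120 N. Pads are 22 mm wide; open, the fingers measure 114 mm over their backs; the gripper's body (76 mm by 85 mm) begins 54 mm behind the grasp point. The pads swing forward as they close: fully open they stand 13 mm farther back than shut.
Start: joints at [1.077, 0.313, 1.498, -0, 1.331, -0.223], TCP at [0.14, 0.506, 0.21] pointing down, gripper open.
Joint ranges: [-2.94, 2.94], [-0.97, 2.17], [0.19, 2.56], [-1.23, 4.37], [0.02, 3.11], [-2.88, 2.88]. Speed limits (rad/s): [2.39, 2.39, 3.01, 3.14, 3.14, 3.14].

### API

Orientations are given as [roll, pitch, yaw] about the fixed x, y, z axes, in that order (R = Rz(yaw) Ry(pitch) Rx(roll)).
In Python, from station import manip gives the robot as it stands.
- The arm moves only by the shell command python3 -m crank 'ROWS' [FORCE]. ROWS is JSON, a list that holds one entry, the list of rows, each a list of 5 numbers: the shift along the tool's x, y, z in m, then the turn about the tool's z in degrees, then the finger opening in m, from 0 to 0.0854. A call has 1 to 10 rows; each row shifts and turns the pose as measured when the row begins, along the tool's axes as they then stand; what a row does not reach is not made up. A row lasts 1/10 s, in which the tool goes at most 50 mm and 8.59 degrees, less where a joint would pass 70% of its speed; a pose out of reach is approached as far as the arm can. A call is refused whole if a number of a shift passes 0.05 or a number of a turn 8.59, either way. A call with a gripper value outside its range is refused whole. The fingers move at their own pace and stop on an object; FORCE is the grip in N (left out, the last holds). Time passes only in rows, so rows that do not move let the fingers close. It gives the time, the measured TCP pose, the force and the opening at its end, in the units of the state.
- manip.sense(): the state, without advancing time (a new reading comes with each control period).
- manip.read_camera(name): name is "side" or "top"; returns (picture, depth): 480x640x3 uint8, red, green, blue; 480x640 float32, m along the optical axis (not along the pixel's ray), 0 where there is no reading.
- manip.camera_model(name): a dict with "fx", "fy", "cx", "cy" (pixels), "k1" (the pictures are not rectified: a ray, as slopes to the right and down, at radius r is drawn at 1 + k1 r^2 times it, then the intrinsics apply), "R" (3x3) and "t" (3): a world point X has camera coordinates R X + t. Camera axes: x right, y down, z forward; pixel columns grow to the right and rows downward; lengths in m; the calibration is good to about 2 mm. A picture is of the moment at which its call begins. camera_model takes no time and is no camera call.
- manip.hand_in(): hands the job in, once; it reports no verdict.
The state is a dict: "clock": time; "joint_positions": joint angles; "joint_velocities": joint speeds; "joint_torque": joint torques, N m; "position": TCP position; "orientation": TCP orientation; "contact_force": force on the tool from outside, world axes, zero at the start; "wrist_torque": the same for the moment, N m; "width": finger opening in m.
Only numpy, scipy, OpenCV 4.12 (cv2) and the standard library are available. Lean on these libraries where they do the work, as an engineer would, in place of code of your own. Each camera call takes 0.05 s, during which the arm holds its last target. There are 200 camera calls.

## Working session

There is one attempt and no reset: what is moved stays moved. The work goes in short steps, Python scripts to look and compute and a shell command to move; the robot and the scene stay as the last step left them, time stands still between calls to the robot, and variables do not carry over. Pictures are saved under pics/ and viewed, about 8 in all and at most 12, crops included, and the job is handed in when it is done.

```bash
ls; mkdir -p pics; cat > h.py <<'E'
import numpy as np, cv2
from station import manip
def snap(n,tag):
    p,d=manip.read_camera(n); np.savez(f'pics/{tag}.npz',p=p,d=d); cv2.imwrite(f'pics/{tag}.png',p[...,::-1]); return p,d
def ray(n,u,v):
    c=manip.camera_model(n); x=(u-c['cx'])/c['fx']; y=(v-c['cy'])/c['fy']; xd,yd=x,y
    for _ in range(20):
        s=1+c['k1']*(x*x+y*y); x,y=xd/s,yd/s
    R=np.array(c['R']);t=np.array(c['t']); return -R.T@t, R.T@np.array([x,y,1.0])
def onz(n,u,v,z):
    o,d=ray(n,u,v); return o+d*(z-o[2])/d[2]
def atd(n,u,v,dep):
    o,d=ray(n,u,v); return o+d*dep
def tri(r1,r2):
    (o1,d1),(o2,d2)=r1,r2
    A=np.c_[d1,-d2]; s=np.linalg.lstsq(A,o2-o1,rcond=None)[0]
    a,b=o1+s[0]*d1,o2+s[1]*d2; return (a+b)/2,np.linalg.norm(a-b)
E
python3 - <<'E'
from h import *
for n in('top','side'):
    snap(n,n+'0'); c=manip.camera_model(n); print(n,c)
print(manip.sense())
E
```

```text
pics
top {'fx': 515.8785295467629, 'fy': 515.8785295467629, 'cx': 324.55930132908173, 'cy': 242.63572172312595, 'k1': 0.0069491467036666725, 'R': array([[ 0.01057622, -0.99988812,  0.01057799],
       [-0.99501801, -0.01157227, -0.09902144],
       [ 0.09913277, -0.00947802, -0.99502908]]), 't': array([1.12955914e-03, 5.55674601e-01, 1.20096950e+00])}
side {'fx': 500.74008592319564, 'fy': 500.74008592319564, 'cx': 314.05450059282424, 'cy': 237.81225644964806, 'k1': 0.04082635517993256, 'R': array([[ 0.99271625, -0.11864193, -0.02094116],
       [-0.0913021 , -0.62746678, -0.77327185],
       [ 0.07860259,  0.76955151, -0.63372873]]), 't': array([-0.55887994,  0.12077351,  0.96767157])}
{'clock': 0.1, 'joint_positions': array([ 1.07662048e+00,  3.13382999e-01,  1.49835077e+00, -1.76434079e-05,
        1.33098478e+00, -2.23393483e-01]), 'joint_velocities': array([ 1.04446546e-03,  1.82131201e-05, -1.57362629e-03,  5.29277106e-04,
        1.90074801e-03, -4.93969222e-04]), 'joint_torque': array([ 2.37209650e-03, -4.12897003e+01, -2.60141999e+01, -1.81424957e-04,
        3.06604386e-03, -1.08574773e-05]), 'position': array([0.140323  , 0.50564378, 0.20980186]), 'orientation': array([-3.14135993e+00,  1.10171093e-03,  1.30001830e+00]), 'contact_force': array([ 0.4541871 ,  0.10842185, -0.20460918]), 'wrist_torque': array([ 0.01472232, -0.01621461, -0.02711838]), 'width': 0.08575285117540833}
```

View pics/top0.png

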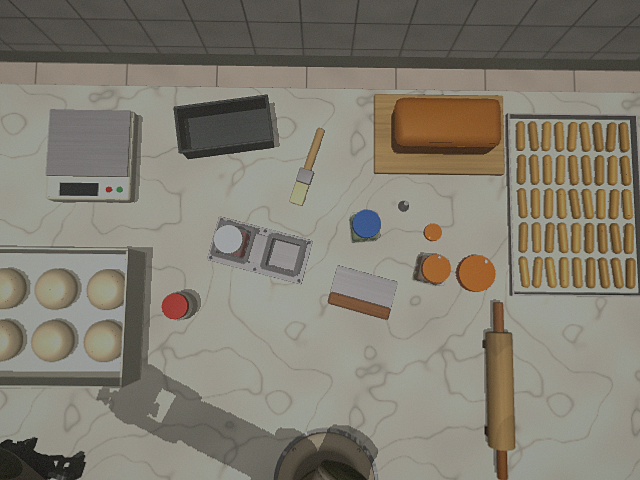

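View pics/side0.png

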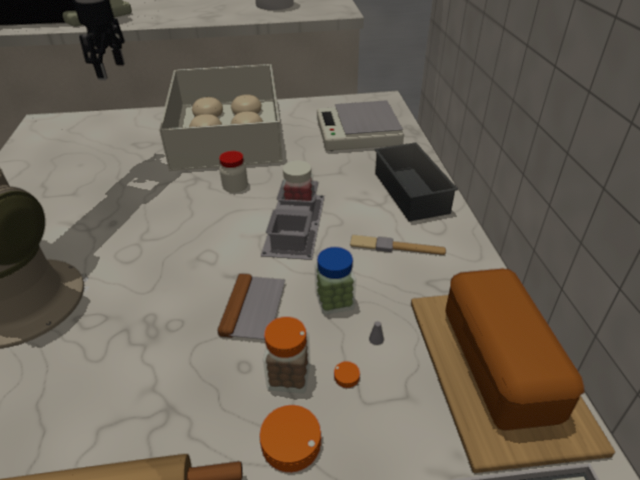

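The top view shows the jar's orange lid at about (435,268). The loose lids are at (432,232) and (477,273), the empty well is at (284,254) and the cherry jar at (230,241). In the side view the jar's lid is at about (286,335) and the well at (290,232). Next I'll measure these.

```bash
cat > m.py <<'E'
from h import *
def pts(n,tag):
    f=np.load(f'pics/{tag}.npz'); p,d=f['p'],f['d']
    c=manip.camera_model(n); v,u=np.mgrid[:480,:640]
    P=np.zeros((480,640,3)); x0=(u-c['cx'])/c['fx'];y0=(v-c['cy'])/c['fy'];x,y=x0,y0
    for _ in range(10):
        s=1+c['k1']*(x*x+y*y);x,y=x0/s,y0/s
    C=np.stack([x,y,np.ones_like(x)],-1)*d[...,None]
    return p,d,(C-np.array(c['t']))@np.array(c['R'])
E
python3 - <<'E'
from m import *
W={}
for n,box in(('top',(400,245,453,300)),('side',(255,310,315,365))):
    p,d,P=pts(n,n+'0'); hsv=cv2.cvtColor(p,cv2.COLOR_RGB2HSV)
    x0,y0,x1,y1=box; m=np.zeros(d.shape,bool); m[y0:y1,x0:x1]=True
    o=m&(hsv[...,0]<16)&(hsv[...,1]>190)&(hsv[...,2]>110)
    z=P[...,2]; zt=np.percentile(z[o],80) ; t=o&(abs(z-zt)<.006)
    (cx,cy),r=cv2.minEnclosingCircle(np.argwhere(t)[:,::-1].astype(np.float32))
    e=cv2.fitEllipse(cv2.convexHull(np.argwhere(t)[:,::-1].astype(np.int32)))
    print(n,o.sum(),'z80',zt,'ell',e,'P mean',P[t].mean(0)); W[n]=e[0]
    w=m&(hsv[...,1]<90)&(hsv[...,2]>150)&(abs(z-zt)<.01); print('white',np.argwhere(w)[:,::-1].tolist()[:12],P[w].mean(0) if w.any() else 0)
X,g=tri(ray('top',*W['top']),ray('side',*W['side'])); print('lid top tri',X,g)
# well
p,d,P=pts('top','top0'); z=P[...,2]; s=np.zeros(d.shape,bool); s[215:290,205:315]=True
print('bench z',np.median(z[300:330,220:300]))
print(np.round(z[235:275:3,262:308:3]*1000).astype(int))
def crop(n,b,k,tag):
    im=cv2.imread(f'pics/{n}0.png')[b[1]:b[3],b[0]:b[2]]; return cv2.resize(im,None,fx=k,fy=k,interpolation=cv2.INTER_CUBIC)
a=crop('top',(200,205,320,295),4,0); b=crop('top',(400,245,460,300),5,0)
c=crop('side',(255,170,335,265),4,0)[:,:320]; dd=crop('side',(250,305,325,395),4,0)
H=np.zeros((600,800,3),np.uint8)
for I,(x,y) in((cv2.resize(a,(440,300)),(0,0)),(cv2.resize(b,(330,290)),(450,0)),(cv2.resize(c,(250,295)),(0,305)),(cv2.resize(dd,(250,295)),(300,305))): H[y:y+I.shape[0],x:x+I.shape[1]]=I
cv2.imwrite('pics/c1.png',H)
E
```

```text
top 33 z80 0.1110831565774639 ell ((436.34130859375, 268.42877197265625), (26.789060592651367, 27.23745346069336), 40.123146057128906) P mean [ 0.49725005 -0.25697925  0.10975004]
white [[439, 256], [438, 257], [439, 257]] [ 0.51907102 -0.24549068  0.1099781 ]
side 982 z80 0.11105711388341366 ell ((284.7996520996094, 333.22119140625), (31.34515953063965, 40.82411193847656), 82.74740600585938) P mean [ 0.49149237 -0.24200072  0.11015959]
white [[282, 316], [283, 316], [284, 316], [285, 316], [286, 316], [287, 316], [288, 316], [289, 316], [290, 316], [291, 316], [294, 317], [297, 318]] [ 0.50927102 -0.22224632  0.11072378]
lid top tri [ 0.49264366 -0.240489    0.10803157] 0.0007252570562605304
bench z 0.00017701368594370812
[[  46    2   53   48   55   49   54   -1    5    5   -4   -1   -3    0
    -1    3]
 [  37   42   47   47   34   48   50   47   51   52   53    1    1    5
     4   -1]
 [  44   46   50   42    5    3    5   13   38   46   44   50   49   53
     7    5]
 [  36   38   47   31    5    3    4    5    2    4    0   15   39   50
    52    1]
 [  40   56   50   10    3    3    3   -1    1    3    3    2    1   46
     5    2]
 [  37   53   48    6    2    0    8    3   -4    4    6 1250    1   52
     2    1]
 [  44   47   35    2    2    2    2    7    7    1   -1    4   46   54
     6    0]
 [  38   50   20    1    1    3   -2    7    3    6    6    4   50    4
    -1    3]
 [  53   47   11    2    5    5    2    0    5    1    2    4   54   -1
     3    4]
 [  54   47    5    5    1    3    2    5    4    1   -1    2   54    2
     0   -8]
 [  51   43    1    0    4    6    6    5    5    3   -3   48   49    1
     4    4]
 [  53   46   52   50   47    2   -1    4    7    6    4   52    1    5
     5    5]
 [   1    3    9    4   51   54   48   49   44    3   -2   55    8    0
     4   -1]
 [  -1    4   -3    5    3    8    3   51   54   50   56   50    2    2
    -3   -1]]
```

View pics/c1.png

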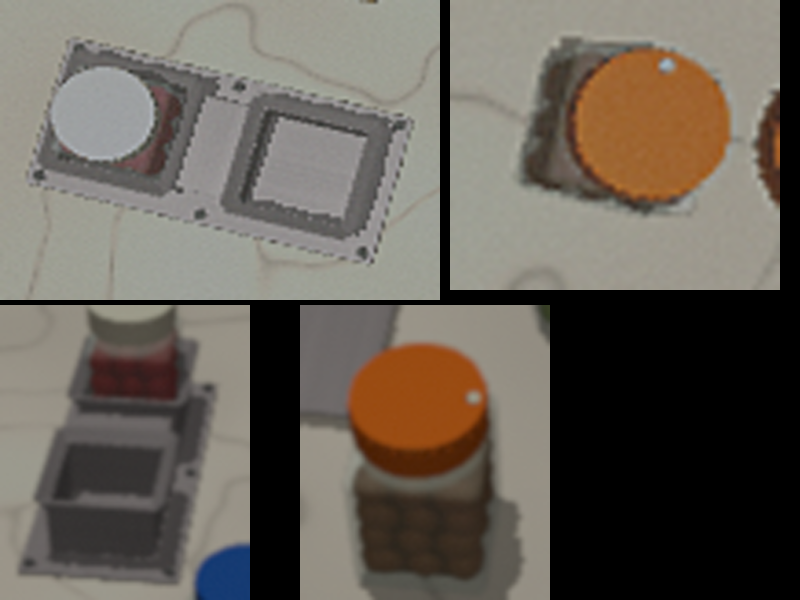

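```bash
python3 - <<'E'
from m import *
from scipy.ndimage import label
W={}
for n,pt in(('top',(435,268)),('side',(285,333))):
    p,d,P=pts(n,n+'0'); hsv=cv2.cvtColor(p,cv2.COLOR_RGB2HSV)
    print(n,'hsv',hsv[pt[1],pt[0]])
    o=(hsv[...,0]<17)&(hsv[...,1]>150)&(hsv[...,2]>(120 if n=='side' else 110))
    L,_=label(o); o=L==L[pt[1],pt[0]]
    if n=='side': print('V profile',hsv[315:362:2,286,2])
    h=cv2.convexHull(np.argwhere(o)[:,::-1].astype(np.int32)); e=cv2.fitEllipse(h); print(o.sum(),e); W[n]=e[0]
    C=e[0]; print('onplane .1095',onz(n,*C,.1095),'size mm',e[1][1]*np.median(d[o])/515*1000, 'depth z med',np.median(P[...,2][o]))
    D=onz(n,*{'top':(439.5,257.3),'side':(302.2,333.4)}[n],.1095)-onz(n,*C,.1095); print('dot r',np.linalg.norm(D),'ang',np.degrees(np.arctan2(D[1],D[0])))
X,g=tri(ray('top',*W['top']),ray('side',*W['side'])); print('tri',X,g)
# jar body (top view) : points with z 20..90 
p,d,P=pts('top','top0'); z=P[...,2]
def rect(m,lab):
    L,k=label(m); 
    best=max(range(1,k+1),key=lambda i:(L==i).sum()); q=P[L==best][:,:2].astype(np.float32)*1000
    r=cv2.minAreaRect(q); print(lab,len(q),r,'c mean',q.mean(0)); return L==best
m=np.zeros(d.shape,bool); m[245:300,405:455]=1; rect(m&(z>.02),'jar')
m=np.zeros(d.shape,bool); m[222:290,255:316]=1; rect(m&(z>.03)&(z<.07),'lip')
m=np.zeros(d.shape,bool); m[230:285,262:308]=1; rect(m&(z<.012)&(p.mean(-1)>0),'floor')
m[:]=0; m[210:290,200:320]=1; rect(m&(z>.028),'all')
E
```

```text
top hsv [ 14 174 158]
614 ((436.0299377441406, 268.1711120605469), (27.56194496154785, 28.460830688476562), 125.5465316772461)
onplane .1095 [ 0.4934934  -0.23945819  0.1095    ] size mm 63.151756 depth z med 0.10973110269348482
dot r 0.02550637915428964 ang -18.234824138761322
side hsv [ 13 227 154]
V profile [153 154 154 154 153 153 154 154 154 154 154 154 155 154 154 154 151 103
  84  80  80  87 101  89]
1017 ((284.68511962890625, 332.6280212402344), (31.824195861816406, 40.926631927490234), 84.25711059570312)
onplane .1095 [ 0.49218809 -0.24059769  0.1095    ] size mm 59.6297 depth z med 0.11022142896360211
dot r 0.02637589905423331 ang -11.073093906636752
tri [ 0.492868   -0.23970652  0.1085096 ] 0.0013539889358557865
jar 987 ((484.4489440917969, -126.892822265625), (76.6098861694336, 299.079345703125), 4.771064758300781) c mean [ 492.1121  -231.12329]
lip 869 ((528.3861083984375, 121.29923248291016), (118.4556655883789, 87.45209503173828), 76.29305267333984) c mean [531.4912  124.26421]
floor 1067 ((522.7832641601562, 104.06169128417969), (132.10546875, 109.85975646972656), 0.7786279916763306) c mean [512.05664  92.87062]
all 2383 ((528.4520874023438, 133.3614959716797), (278.22515869140625, 103.75000762939453), 70.86302947998047) c mean [542.21136 180.40028]
```

```bash
python3 - <<'E'
from m import *
def T(c): return np.array([onz('top',200+a/3.667,205+b/3.333,zz)[:2] for a,b in c])*1000
for nm,c,zz in(('plate',[(70,38),(412,118),(372,262),(30,184)],.002),('lip',[(258,92),(392,120),(352,241),(222,203)],.053)):
    q=T(c); print(nm,q.round(1).tolist(),'c',q.mean(0),'sides',np.linalg.norm(np.roll(q,-1,0)-q,axis=1).round(1))
    e=np.roll(q,-1,0)-q; print('ang',np.degrees(np.arctan2(e[:,1],e[:,0])).round(1))
I=[]
for n,b in(('top',(255,225,315,285)),('side',(262,195,322,255)),('side',(255,310,315,390))):
    im=cv2.imread(f'pics/{n}0.png')[b[1]:b[3],b[0]:b[2]]; I.append(cv2.convertScaleAbs(cv2.resize(im,None,fx=6.5,fy=6.5,interpolation=cv2.INTER_CUBIC),alpha=1.4))
H=np.zeros((600,800,3),np.uint8); H[:390,:390]=I[0]; H[:390,400:790]=I[1]
cv2.imwrite('pics/c2.png',H[:395])
cv2.imwrite('pics/jar_s.png',I[2])
E
```

```text
plate [[619.4, 264.8], [563.3, 36.8], [458.3, 61.7], [512.2, 287.8]] c [538.30934878 162.79151349] sides [234.8 107.9 232.4 109.6]
ang [-103.8  166.6   76.6  -12.1]
lip [[575.2, 134.3], [556.4, 48.8], [471.7, 72.8], [497.2, 155.4]] c [525.10559741 102.80793042] sides [87.5 88.1 86.4 80.8]
ang [-102.3  164.2   72.8  -15.1]
```

View pics/c2.png

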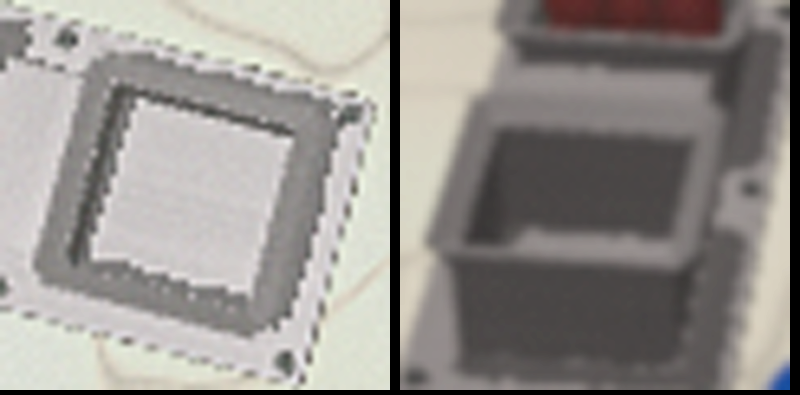

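```bash
python3 - <<'E'
from m import *
for n,c,o in(('top',[(92,60),(338,108),(264,336),(36,270)],(255,225)),('side',[(80,92),(330,106),(302,258),(32,246)],(262,195))):
    q=np.array([onz(n,o[0]+a/6.5,o[1]+b/6.5,.053)[:2] for a,b in c])*1000
    e=np.roll(q,-1,0)-q; print(n,q.mean(0),np.linalg.norm(e,axis=1).round(1),np.degrees(np.arctan2(e[:,1],e[:,0])).round(1))
for n,C,b in(('top',(436.03,268.17),(434,253,446,262)),('side',(284.7,332.6),(295,327,310,340))):
    p=np.load(f'pics/{n}0.npz')['p'].astype(float); w=p[b[1]:b[3],b[0]:b[2],2]; w=np.clip(w-np.median(w)-25,0,None)
    v,u=np.mgrid[b[1]:b[3],b[0]:b[2]]
    if n=='top': print(w.round())
    ok=np.hypot((u-C[0]),(v-C[1]))<(12.5 if n=='top' else 19.5); w=w*ok
    s=(u*w).sum()/w.sum(),(v*w).sum()/w.sum()
    D=onz(n,*s,.1095)-onz(n,*C,.1095); print(n,s,np.linalg.norm(D),np.degrees(np.arctan2(D[1],D[0])))
E
```

```text
top [523.77002405 103.64081402] [90.  85.7 84.7 77.8] [-100.4  162.9   74.5  -13.6]
side [526.86149368 104.82469779] [84.5 80.6 85.8 82.8] [ -13.8 -103.   167.7   76.2]
[[ 32.  32.  28.  77.  80.  79.  78.  72.  72.  69.  66.  68.]
 [  0.   0.   0.   0.   2.  46.  44.  77.  75.  67.  70.  68.]
 [  0.   0.   0.   0.   0.   0.   0.   3.  47.  78.  72.  69.]
 [  0.   0.   0.   0.  31.  97.  29.   0.   0.   6.  43.  78.]
 [  0.   0.   0.   0. 100. 109.  74.   0.   0.   0.   0.  22.]
 [  0.   0.   0.   0.  16.  45.  15.   0.   0.   0.   0.   0.]
 [  0.   0.   0.   0.   0.   0.   0.   0.   0.   0.   0.   0.]
 [  0.   0.   0.   0.   0.   0.   0.   0.   0.   0.   0.   0.]
 [  0.   0.   0.   0.   0.   0.   0.   0.   0.   0.   0.   0.]]
top (np.float64(438.85128205128206), np.float64(257.11538461538464)) 0.02547212084516305 -14.884895997255091
side (np.float64(301.64396654719235), np.float64(332.7060931899642)) 0.02543404811641322 -8.324849664540833
```

View pics/jar_s.png

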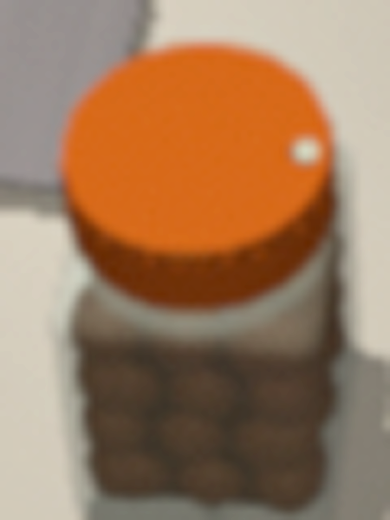

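The jar's lid is centred at about (0.493,-0.240). Its top is 0.109 high and its yaw about -12°. The well is at about (0.525,0.104) with yaw -13.3°, and both agree with the sizes given. I'll move above the jar.

```bash
cat > go.py <<'E'
import sys
from h import *
from scipy.spatial.transform import Rotation as Ro
# target x y z yaw_deg -> remaining in tool axes
x,y,z,yaw=map(float,sys.argv[1:5]); s=manip.sense()
R=Ro.from_euler('xyz',s['orientation']).as_matrix()
cy=np.degrees(s['orientation'][2]); dt=(yaw-cy+180)%360-180
print('t',round(s['clock'],2),'pos',s['position'].round(4),'rpy',np.degrees(s['orientation']).round(2),'F',s['contact_force'].round(1),'w',round(s['width'],4),'j6',round(s['joint_positions'][5],2))
print('rest tool',(R.T@(np.array([x,y,z])-s['position'])).round(4),'turn',round(-dt,2))
E
python3 -m crank '[[[-0.035,0.03,0,0,0.085],[-0.035,0.03,0,0,0.085],[-0.035,0.03,0,0,0.085],[-0.035,0.03,0,0,0.085],[-0.035,0.03,0,0,0.085],[-0.035,0.03,0,0,0.085],[-0.035,0.03,0,0,0.085],[-0.035,0.03,0,0,0.085],[-0.035,0.03,0,0,0.085],[-0.035,0.03,0,0,0.085]]]' 100; python3 go.py .493 -.240 .17 78
```

```text
clock: 1.1
position: [0.3389, 0.076, 0.2078]
orientation: [-3.141, 0.003, 1.31]
contact_force: [-0.0, 1.3, 0.6]
width: 0.0846
t 1.1 pos [0.3389 0.076  0.2078] rpy [-179.97    0.19   75.07] F [-0.   1.3  0.6] w 0.0846 j6 -1.43
rest tool [-0.2655  0.2304  0.0385] turn -2.93
```

```bash
python3 -m crank '[[[-0.034,0.03,0.004,-0.5,0.085],[-0.034,0.03,0.004,-0.5,0.085],[-0.034,0.03,0.004,-0.5,0.085],[-0.034,0.03,0.004,-0.5,0.085],[-0.034,0.03,0.004,-0.5,0.085],[-0.034,0.03,0.004,-0.5,0.085],[-0.03,0.026,0.004,0,0.085],[-0.02,0.017,0.004,0,0.085],[-0.008,0.006,0.004,0,0.085],[0,0,0,0,0.085]]]' 100; python3 go.py .493 -.240 .17 78
```

```text
clock: 2.1
position: [0.5044, -0.2509, 0.1676]
orientation: [-3.138, 0.001, 1.356]
contact_force: [-0.6, 0.3, 0.8]
width: 0.0848
t 2.1 pos [ 0.5044 -0.2509  0.1676] rpy [-1.7979e+02  4.0000e-02  7.7690e+01] F [-0.6  0.3  0.8] w 0.0848 j6 -2.02
rest tool [ 0.0082 -0.0134 -0.0023] turn -0.31
```

```bash
python3 -m crank '[[[0.008,-0.013,0,0,0.085],[0.001,-0.001,0.025,0,0.085],[0,0,0.025,0,0.085],[0,0,0,0,0.085]]]' 100; python3 go.py .493 -.240 .12 78; python3 - <<'E'
from m import *
for n,b in(('side',(215,230,365,400)),('top',(385,215,485,315))):
    snap(n,n+'1')
a=cv2.imread('pics/side1.png')[220:400,215:365]; b=cv2.imread('pics/top1.png')[215:315,385,None] if 0 else cv2.imread('pics/top1.png')[215:315,385:485]
H=np.zeros((540,800,3),np.uint8); H[:,:450]=cv2.resize(a,(450,540),interpolation=cv2.INTER_CUBIC); H[:340,455:795]=cv2.resize(b,(340,340),interpolation=cv2.INTER_CUBIC)
cv2.imwrite('pics/c3.png',H)
E
```

```text
clock: 2.5
position: [0.4907, -0.234, 0.1177]
orientation: [-3.138, 0.0, 1.359]
contact_force: [-0.8, 0.0, 0.2]
width: 0.0849
t 2.5 pos [ 0.4907 -0.234   0.1177] rpy [-1.798e+02  1.000e-02  7.785e+01] F [-0.8  0.   0.2] w 0.0849 j6 -2.02
rest tool [-0.0054  0.0035 -0.0023] turn -0.15
```

View pics/c3.png

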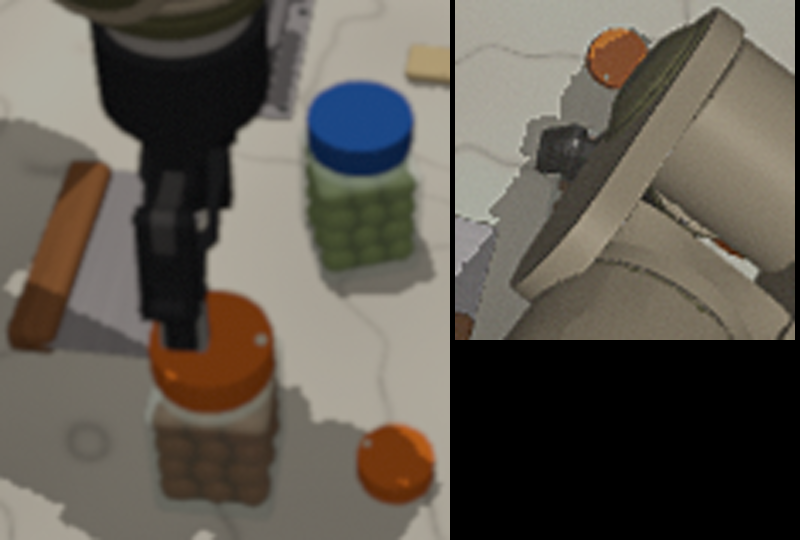

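```bash
python3 - <<'E'
from m import *
p,d,P=pts('side','side1')
for v in range(318,342,2):
    print(v,[(int(p[v,u].sum()),*(P[v,u]*1000).round().astype(int)) for u in (270,274,278,282)])
E
```

```text
318 [(52, np.int64(475), np.int64(-298), np.int64(209)), (60, np.int64(480), np.int64(-298), np.int64(208)), (46, np.int64(485), np.int64(-306), np.int64(216)), (57, np.int64(490), np.int64(-290), np.int64(197))]
320 [(72, np.int64(475), np.int64(-300), np.int64(207)), (67, np.int64(480), np.int64(-301), np.int64(208)), (55, np.int64(485), np.int64(-308), np.int64(214)), (103, np.int64(490), np.int64(-284), np.int64(186))]
322 [(76, np.int64(474), np.int64(-304), np.int64(208)), (77, np.int64(480), np.int64(-304), np.int64(207)), (52, np.int64(485), np.int64(-306), np.int64(209)), (141, np.int64(490), np.int64(-303), np.int64(204))]
324 [(62, np.int64(474), np.int64(-305), np.int64(206)), (64, np.int64(479), np.int64(-307), np.int64(207)), (56, np.int64(484), np.int64(-306), np.int64(204)), (148, np.int64(489), np.int64(-305), np.int64(203))]
326 [(46, np.int64(474), np.int64(-305), np.int64(202)), (51, np.int64(479), np.int64(-307), np.int64(203)), (48, np.int64(484), np.int64(-308), np.int64(204)), (190, np.int64(489), np.int64(-284), np.int64(175))]
328 [(69, np.int64(473), np.int
[... 774 characters left out ...]
197, np.int64(488), np.int64(-282), np.int64(156))]
336 [(161, np.int64(470), np.int64(-245), np.int64(111)), (96, np.int64(477), np.int64(-287), np.int64(159)), (90, np.int64(483), np.int64(-288), np.int64(160)), (205, np.int64(488), np.int64(-284), np.int64(155))]
338 [(180, np.int64(470), np.int64(-247), np.int64(109)), (180, np.int64(476), np.int64(-249), np.int64(110)), (179, np.int64(482), np.int64(-250), np.int64(110)), (187, np.int64(487), np.int64(-251), np.int64(111))]
340 [(186, np.int64(470), np.int64(-251), np.int64(109)), (180, np.int64(476), np.int64(-252), np.int64(109)), (181, np.int64(481), np.int64(-252), np.int64(109)), (186, np.int64(487), np.int64(-254), np.int64(109))]
```

```bash
python3 -m crank '[[[-0.005,0.0035,0,0,0.085],[0,0,0.006,0,0.085],[0,0,0,0,0.085]]]' 100;python3 go.py .493 -.240 .12 78;  python3 - <<'E'
from m import *
snap('side','side2'); p,d,P=pts('side','side2')
for v in range(326,350,2):
    print(v,[(int(p[v,u].sum()),*(P[v,u]*1000).round().astype(int).tolist()) for u in (272,276,280,284)])
E
python3 go.py .493 -.240 .12 78
```

```text
clock: 2.9
position: [0.496, -0.2418, 0.1177]
orientation: [3.135, 0.005, 1.359]
contact_force: [-0.0, 0.6, 0.1]
width: 0.0849
t 2.9 pos [ 0.496  -0.2418  0.1177] rpy [179.65   0.28  77.89] F [-0.   0.6  0.1] w 0.0849 j6 -2.02
rest tool [ 0.0011 -0.0033 -0.0023] turn -0.11
326 [(72, 477, -310, 207), (64, 482, -311, 208), (63, 487, -313, 209), (48, 492, -315, 211)]
328 [(64, 476, -311, 204), (64, 481, -312, 205), (61, 486, -314, 206), (62, 491, -316, 207)]
330 [(78, 476, -313, 202), (49, 481, -314, 203), (48, 486, -314, 203), (95, 491, -316, 204)]
332 [(187, 475, -287, 168), (43, 481, -296, 178), (43, 486, -297, 179), (115, 491, -296, 176)]
334 [(199, 475, -287, 164), (46, 480, -295, 173), (54, 486, -297, 175), (111, 491, -297, 174)]
336 [(202, 474, -287, 160), (46, 480, -295, 169), (49, 485, -295, 169), (98, 491, -297, 170)]
338 [(202, 474, -286, 155), (44, 490, -735, 695), (51, 485, -296, 165), (89, 490, -297, 166)]
340 [(190, 473, -252, 110), (123, 479, -296, 162), (105, 485, -298, 163), (127, 490, -295, 159)]
342 [(183, 472, -255, 109), (180, 478, -256, 109), (177, 484, -258, 110), (183, 490, -257, 109)]
344 [(183, 472, -258, 108), (185, 478, -258, 107), (181, 484, -261, 109), (180, 490, -261, 109)]
346 [(176, 472, -263, 109), (179, 478, -264, 109), (185, 484, -265, 110), (180, 489, -264, 108)]
348 [(141, 472, -263, 105), (159, 478, -267, 109), (171, 483, -267, 109), (179, 489, -268, 108)]
t 2.95 pos [ 0.4962 -0.242   0.1183] rpy [179.6    0.31  77.88] F [ 0.1  0.2 -1.5] w 0.0851 j6 -2.02
rest tool [ 0.0013 -0.0035 -0.0018] turn -0.12
```

```bash
python3 -m crank '[[[0.001,-0.0035,0.015,0,0.085],[0,0,0.02,0,0.085],[0,0,0,0,0.085]]]' 100; python3 - <<'E'
from m import *
snap('side','side3'); p,d,P=pts('side','side3')
for v in range(336,376,3):
    print(v,[(int(p[v,u].sum()),*(P[v,u]*1000).round().astype(int).tolist()) for u in (272,276,280,284)])
a=cv2.imread('pics/side3.png')[270:410,230:340]; cv2.imwrite('pics/c4.png',cv2.resize(a,None,fx=4,fy=4,interpolation=cv2.INTER_CUBIC))
E
python3 go.py .493 -.240 .085 78
```

```text
clock: 3.25
position: [0.4938, -0.2411, 0.0837]
orientation: [3.132, 0.006, 1.359]
contact_force: [-0.7, 0.9, 0.2]
width: 0.0849
336 [(57, 475, -298, 173), (56, 480, -296, 171), (53, 485, -312, 188), (48, 491, -309, 183)]
339 [(55, 475, -302, 172), (53, 480, -304, 174), (53, 485, -312, 182), (39, 490, -310, 179)]
342 [(73, 474, -309, 174), (69, 479, -308, 172), (55, 485, -314, 179), (66, 490, -307, 169)]
345 [(56, 474, -310, 170), (58, 479, -313, 172), (51, 484, -315, 174), (87, 490, -313, 170)]
348 [(148, 474, -312, 166), (50, 479, -314, 168), (49, 484, -315, 168), (148, 489, -291, 137)]
351 [(182, 472, -287, 129), (45, 478, -295, 137), (47, 483, -298, 140), (119, 489, -291, 131)]
354 [(274, 472, -288, 123), (47, 477, -294, 130), (50, 483, -294, 129), (115, 488, -290, 123)]
357 [(323, 470, -260, 80), (316, 476, -263, 82), (242, 482, -268, 89), (225, 488, -271, 92)]
360 [(256, 470, -264, 79), (274, 476, -266, 80), (315, 482, -268, 81), (331, 487, -267, 80)]
363 [(167, 469, -268, 77), (160, 475, -267, 74), (183, 481, -270, 76), (199, 487, -271, 77)]
366 [(162, 469, -266, 67), (151, 475, -266, 66), (147, 481, -269, 68), (158, 487, -271, 70)]
369 [(168, 468, -266, 59), (166, 474, -267, 60), (143, 480, -269, 61), (164, 486, -269, 61)]
372 [(157, 468, -266, 52), (151, 474, -268, 53), (138, 480, -269, 53), (154, 486, -270, 54)]
375 [(170, 467, -266, 44), (158, 473, -266, 44), (160, 479, -270, 48), (174, 485, -270, 47)]
t 3.3 pos [ 0.4944 -0.2416  0.0851] rpy [179.34   0.43  77.87] F [0. 0. 1.] w 0.0852 j6 -2.02
rest tool [ 0.0012 -0.0017  0.0001] turn -0.13
```

View pics/c4.png

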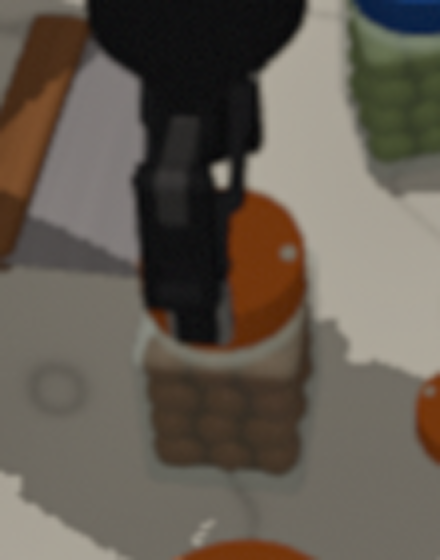

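```bash
python3 -m crank '[[[0.001,-0.0017,0.018,0,0.085],[0,0,0.003,0,0.085],[0,0,0,0,0.085]]]' 60; python3 - <<'E'
from m import *
snap('side','side4'); p,d,P=pts('side','side4')
for v in range(348,384,2):
    print(v,[(int(p[v,u].sum()),*(P[v,u]*1000).round().astype(int).tolist()) for u in (272,276,280,284,287)])
E
python3 go.py .493 -.240 .065 78
```

```text
clock: 3.6
position: [0.4948, -0.2416, 0.0672]
orientation: [3.125, 0.01, 1.359]
contact_force: [0.8, -0.9, -0.5]
width: 0.0849
348 [(60, 473, -306, 158), (60, 479, -307, 159), (59, 484, -307, 158), (39, 489, -311, 162), (134, 493, -288, 132)]
350 [(71, 473, -309, 158), (71, 478, -308, 156), (71, 484, -310, 158), (45, 489, -312, 160), (154, 493, -289, 130)]
352 [(64, 473, -312, 158), (65, 490, -735, 695), (59, 483, -313, 157), (43, 489, -313, 157), (161, 493, -291, 128)]
354 [(84, 473, -313, 155), (53, 478, -313, 155), (54, 483, -312, 152), (58, 488, -315, 155), (191, 493, -290, 123)]
356 [(273, 470, -260, 82), (47, 478, -312, 149), (53, 483, -315, 151), (63, 488, -315, 151), (196, 492, -291, 119)]
358 [(289, 470, -261, 80), (55, 477, -296, 123), (44, 482, -297, 124), (57, 488, -296, 122), (199, 492, -292, 116)]
360 [(252, 470, -263, 78), (67, 477, -296, 120), (55, 482, -293, 114), (51, 488, -297, 119), (198, 492, -291, 110)]
362 [(198, 469, -265, 75), (88, 476, -295, 114), (59, 482, -295, 112), (62, 487, -297, 114), (200, 492, -291, 105)]
364 [(157, 469, -267, 72), (134, 475, -270, 
[... 553 characters left out ...]
49), (150, 473, -266, 46), (146, 479, -268, 48), (165, 486, -271, 51), (152, 490, -271, 50)]
376 [(163, 467, -265, 40), (153, 473, -267, 41), (159, 479, -269, 44), (173, 485, -271, 46), (162, 490, -272, 46)]
378 [(157, 467, -267, 38), (146, 473, -266, 36), (147, 479, -270, 40), (163, 485, -272, 41), (156, 490, -270, 39)]
380 [(164, 466, -265, 31), (169, 472, -267, 32), (139, 478, -268, 32), (157, 485, -269, 33), (154, 489, -272, 36)]
382 [(165, 466, -267, 28), (170, 472, -267, 26), (149, 478, -270, 29), (159, 484, -270, 29), (174, 489, -271, 30)]
t 3.65 pos [ 0.4948 -0.2416  0.0673] rpy [179.07   0.56  77.88] F [ 0.1 -0.4  1.2] w 0.0849 j6 -2.02
rest tool [ 0.0012 -0.0021  0.0023] turn -0.12
```

```bash
python3 -m crank '[[[0.001,-0.002,0.014,0,0.085],[0,0,0.001,0,0.085]]]' 60; python3 go.py .493 -.240 .053 78; python3 -m crank '[[[0,0,0,0,0.07],[0,0,0,0,0.055],[0,0,0,0,0.05],[0,0,0,0,0.05]]]' 110;python3 go.py .493 -.240 .053 78;  python3 - <<'E'
from m import *
snap('side','side5'); p,d,P=pts('side','side5')
for v in range(348,384,2):
    print(v,[(int(p[v,u].sum()),*(P[v,u]*1000).round().astype(int).tolist()) for u in (272,276,280,284,287)])
a=cv2.imread('pics/side5.png')[270:410,230:340]; cv2.imwrite('pics/c5.png',cv2.resize(a,None,fx=4,fy=4,interpolation=cv2.INTER_CUBIC))
E
```

```text
clock: 3.85
position: [0.4942, -0.2412, 0.0543]
orientation: [3.122, 0.011, 1.359]
contact_force: [-0.4, 0.5, -0.9]
width: 0.0852
t 3.85 pos [ 0.4942 -0.2412  0.0543] rpy [178.89   0.65  77.88] F [-0.4  0.5 -0.9] w 0.0852 j6 -2.02
rest tool [ 0.0009 -0.0015  0.0013] turn -0.12
clock: 4.25
position: [0.4951, -0.2412, 0.0567]
orientation: [3.12, 0.011, 1.359]
contact_force: [1.0, -0.5, -5.2]
width: 0.0609
t 4.25 pos [ 0.4951 -0.2412  0.0567] rpy [178.79   0.65  77.88] F [ 1.  -0.5 -5.2] w 0.0609 j6 -2.02
rest tool [ 0.0008 -0.0024  0.0037] turn -0.12
348 [(43, 473, -303, 155), (51, 478, -302, 153), (48, 484, -303, 153), (39, 489, -305, 155), (45, 493, -285, 128)]
350 [(44, 473, -295, 141), (71, 478, -295, 139), (65, 483, -298, 142), (46, 489, -305, 151), (72, 493, -293, 135)]
352 [(45, 472, -297, 138), (72, 478, -298, 140), (70, 483, -297, 138), (47, 489, -304, 146), (63, 493, -300, 139)]
354 [(45, 472, -299, 137), (57, 478, -300, 137), (52, 483, -300, 137), (48, 488, -304, 141), (83, 492, -301, 136)]
356 [(232, 472, -299, 133), (116, 477, -301, 134), (51, 483, -302, 135), (41, 488, -3
[... 825 characters left out ...]
-273, 62)]
372 [(154, 468, -268, 55), (150, 474, -269, 55), (133, 480, -270, 55), (159, 486, -271, 55), (158, 490, -273, 57)]
374 [(169, 467, -267, 49), (150, 473, -269, 50), (146, 479, -270, 50), (161, 486, -271, 50), (152, 490, -272, 51)]
376 [(165, 467, -267, 44), (158, 473, -268, 44), (154, 479, -270, 45), (173, 485, -270, 44), (157, 490, -272, 46)]
378 [(158, 467, -268, 39), (146, 473, -268, 38), (150, 479, -269, 39), (158, 485, -271, 41), (156, 490, -272, 40)]
380 [(160, 466, -266, 31), (166, 472, -268, 34), (141, 479, -270, 35), (152, 485, -271, 35), (153, 489, -272, 36)]
382 [(168, 466, -265, 26), (171, 472, -266, 26), (148, 478, -269, 28), (158, 484, -270, 29), (171, 489, -271, 29)]
```

View pics/c5.png

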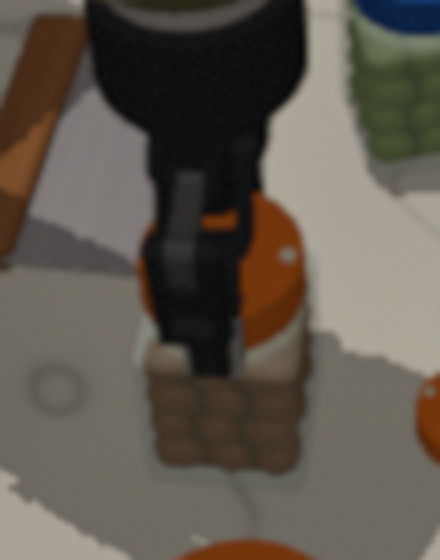

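```bash
python3 -m crank '[[[0,0,-0.02,0,0.05],[0,0,-0.04,0,0.05],[0,0,-0.04,0,0.05],[0,0,-0.025,0,0.05]]]' 110;python3 go.py .525 .104 .177 77; python3 - <<'E'
from m import *
p,d,P=pts('side','side0'); print('pist',onz('top',366,223,.1095))
snap('side','side6'); print(P.shape)
E
```

```text
clock: 4.7
position: [0.49, -0.2376, 0.18]
orientation: [3.133, 0.006, 1.359]
contact_force: [-0.0, -0.3, -6.2]
width: 0.0611
t 4.7 pos [ 0.49   -0.2376  0.18  ] rpy [179.53   0.32  77.86] F [-0.  -0.3 -6.2] w 0.0611 j6 -2.02
rest tool [ 0.3413 -0.0376  0.0008] turn 0.86
pist [ 0.59258437 -0.08395389  0.1095    ]
(480, 640, 3)
```

```bash
python3 -m crank '[[[0.025,-0.003,0,0,0.05],[0.038,-0.004,0,0,0.05],[0.04,-0.0045,0,0,0.05],[0.04,-0.0045,0,0,0.05],[0.04,-0.0045,0,0,0.05],[0.04,-0.0045,0,0,0.05],[0.04,-0.0045,0,0,0.05],[0.04,-0.0045,0,0,0.05],[0.03,-0.003,0,0,0.05],[0.012,-0.001,0,0,0.05]]]' 110;python3 go.py .525 .104 .177 77
```

```text
clock: 5.75
position: [0.5238, 0.1178, 0.1681]
orientation: [3.141, 0.01, 1.353]
contact_force: [-0.6, -1.3, -6.2]
width: 0.0609
t 5.75 pos [0.5238 0.1178 0.1681] rpy [179.98   0.59  77.54] F [-0.6 -1.3 -6.2] w 0.0609 j6 -1.34
rest tool [-0.0133  0.0041 -0.0087] turn 0.54
```

```bash
python3 -m crank '[[[-0.011,0.004,0.01,0.5,0.05],[-0.002,0,0.02,0,0.05],[0,0,0,0,0.05]]]' 110;python3 go.py .525 .104 .132 77; python3 - <<'E'
from m import *
snap('side','side7');snap('top','top7')
a=cv2.imread('pics/side7.png')[130:270,235:345]; b=cv2.imread('pics/top7.png')[215:295,245:325]
H=np.zeros((560,800,3),np.uint8); H[:,:440]=cv2.resize(a,(440,560),interpolation=cv2.INTER_CUBIC); H[:350,450:]=cv2.resize(b,(350,350),interpolation=cv2.INTER_CUBIC)
cv2.imwrite('pics/c6.png',cv2.convertScaleAbs(H,alpha=1.3))
E
```

```text
clock: 6.05
position: [0.5237, 0.1035, 0.134]
orientation: [-3.138, 0.012, 1.347]
contact_force: [-1.8, 0.5, -6.4]
width: 0.0609
t 6.05 pos [0.5237 0.1035 0.134 ] rpy [-179.8     0.68   77.16] F [-1.8  0.5 -6.4] w 0.0609 j6 -1.36
rest tool [0.0008 0.0012 0.002 ] turn 0.16
```

View pics/c6.png

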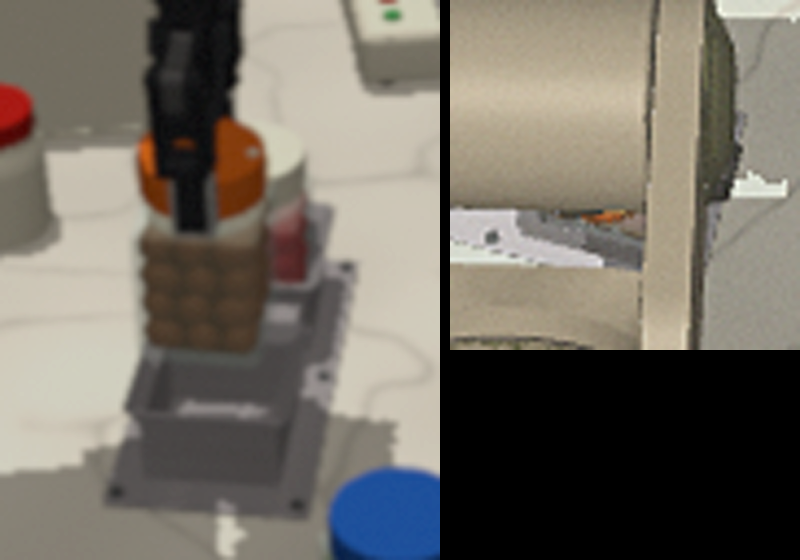

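```bash
python3 - <<'E'
from m import *
def face(tag,b,lab):
    p,d,P=pts('side',tag); q=P[b[1]:b[3],b[0]:b[2]].reshape(-1,3); q=q[np.abs(q[:,1]-np.median(q[:,1]))<.02]
    for _ in range(3):
        A=np.c_[q[:,0],q[:,2],np.ones(len(q))]; c=np.linalg.lstsq(A,q[:,1],rcond=None)[0]; r=q[:,1]-A@c; q=q[abs(r)<2.5*r.std()]
    print(lab,len(q),'yaw',np.degrees(np.arctan(c[0])).round(2),'tilt',np.degrees(np.arctan(c[1])).round(2),'sd',r.std().round(4),'mid',q.mean(0).round(4),c.round(4)); return c
face('side0',(270,362,304,384),'jar0')
face('side5',(270,368,300,384),'jar5')
c=face('side7',(273,192,299,215),'jar7')
face('side7',(274,237,304,248),'wall7'); face('side0',(274,237,304,248),'wall0')
p,d,P=pts('side','side7')
# row extents of body
for v in (196,204,212):
    ok=[u for u in range(260,315) if abs(P[v,u,1]-(c[0]*P[v,u,0]+c[1]*P[v,u,2]+c[2]))<.008]
    print(v,ok[0],ok[-1],P[v,ok[0]].round(4),P[v,ok[-1]].round(4))
# lip edge rows
hs=p.astype(int).sum(-1)
for u in (277,284,291,298): print(u,[(v,int(hs[v,u]),int(P[v,u,2]*1000)) for v in range(214,238,2)])
E
```

```text
jar0 713 yaw -12.99 tilt 0.22 sd 0.0008 mid [ 0.4891 -0.2713  0.0533] [-0.2306  0.0038 -0.1587]
jar5 463 yaw -13.14 tilt -1.33 sd 0.0007 mid [ 0.4861 -0.2713  0.0467] [-0.2335 -0.0233 -0.1567]
jar7 586 yaw -14.27 tilt -0.67 sd 0.0014 mid [0.5178 0.0735 0.1238] [-0.2543 -0.0117  0.2067]
wall7 316 yaw -14.17 tilt -1.43 sd 0.0013 mid [0.5183 0.0718 0.0253] [-0.2524 -0.0249  0.2032]
wall0 330 yaw -13.74 tilt -2.17 sd 0.0015 mid [0.5182 0.072  0.0252] [-0.2445 -0.038   0.1997]
196 268 300 [0.4848 0.0857 0.1357] [0.5469 0.072  0.1388]
204 269 300 [0.4853 0.0827 0.1186] [0.5459 0.0685 0.1222]
212 269 300 [0.4837 0.0868 0.096 ] [0.5454 0.0727 0.0997]
277 [(214, 137, 95), (216, 135, 89), (218, 180, 86), (220, 159, 29), (222, 144, 27), (224, 143, 23), (226, 145, 17), (228, 143, 13), (230, 153, 7), (232, 174, 2), (234, 181, 48), (236, 163, 37)]
284 [(214, 138, 97), (216, 135, 89), (218, 173, 87), (220, 179, 81), (222, 162, 23), (224, 160, 15), (226, 162, 12), (228, 162, 5), (230, 219, 4), (232, 310, 1), (234, 206, 53), (236, 161, 39)]
291 [(214, 127, 97), (216, 124, 91), (218, 163, 87), (220, 185, 81), (222, 163, 25), (224, 162, 19), (226, 166, 14), (228, 160, 7), (230, 206, 2), (232, 306, 3), (234, 209, 51), (236, 159, 40)]
298 [(214, 137, 98), (216, 147, 93), (218, 176, 89), (220, 186, 82), (222, 166, 27), (224, 161, 21), (226, 164, 16), (228, 163, 9), (230, 194, 4), (232, 304, 1), (234, 240, 54), (236, 165, 41)]
```

```bash
python3 -m crank '[[[0.0015,0.001,0.01,-0.5,0.05],[0,0,0.012,0,0.05],[0,0,0,0,0.05]]]' 110;python3 go.py .525 .105 .06 77;python3 -m crank '[[[0,0,0.01,0,0.05],[0,0,0.01,0,0.05]]]' 110;python3 go.py .525 .105 .06 77
```

```text
clock: 6.45
position: [0.5278, 0.1038, 0.1146]
orientation: [3.137, 0.01, 1.355]
contact_force: [-0.4, 0.5, -5.7]
width: 0.0612
t 6.45 pos [0.5278 0.1038 0.1146] rpy [179.74   0.59  77.61] F [-0.4  0.5 -5.7] w 0.0612 j6 -1.37
rest tool [ 0.0012 -0.0032  0.0546] turn 0.61
clock: 6.65
position: [0.5285, 0.1036, 0.0947]
orientation: [3.135, 0.01, 1.355]
contact_force: [-2.2, 0.2, -4.1]
width: 0.0613
t 6.65 pos [0.5285 0.1036 0.0947] rpy [179.61   0.56  77.61] F [-2.2  0.2 -4.1] w 0.0613 j6 -1.37
rest tool [ 0.001  -0.004   0.0346] turn 0.61
```

```bash
python3 -m crank '[[[0.001,-0.0035,0.003,0.3,0.05],[0,0,0.007,0,0.05]]]' 110;python3 go.py .525 .105 .06 77;python3 -m crank '[[[0,0,0.008,0,0.05],[0,0,0.006,0,0.05]]]' 110;python3 go.py .525 .105 .06 77
```

```text
clock: 6.85
position: [0.5249, 0.1054, 0.0831]
orientation: [3.135, 0.01, 1.349]
contact_force: [0.6, -0.5, -5.9]
width: 0.0609
t 6.85 pos [0.5249 0.1054 0.0831] rpy [179.65   0.57  77.29] F [ 0.6 -0.5 -5.9] w 0.0609 j6 -1.36
rest tool [-0.0001  0.      0.0231] turn 0.29
clock: 7.05
position: [0.5248, 0.1053, 0.0677]
orientation: [3.136, 0.01, 1.349]
contact_force: [0.2, -0.3, -5.5]
width: 0.0613
t 7.05 pos [0.5248 0.1053 0.0677] rpy [179.65   0.57  77.3 ] F [ 0.2 -0.3 -5.5] w 0.0613 j6 -1.36
rest tool [-0.0001  0.0002  0.0077] turn 0.3
```

```bash
python3 -m crank '[[[0,0,0.005,0,0.05]]]' 110|grep -E "posi|force";python3 -m crank '[[[0,0,0.003,0,0.05]]]' 110|grep -E "posi|force";python3 -m crank '[[[0,0,0.002,0,0.05]]]' 110|grep -E "posi|force"
```

```text
position: [0.5248, 0.1052, 0.062]
contact_force: [-0.2, 0.2, -5.7]
position: [0.5251, 0.1055, 0.0594]
contact_force: [-6.1, 5.4, 19.6]
position: [0.5258, 0.1058, 0.0592]
contact_force: [-8.8, 1.2, 22.2]
```

```bash
python3 -m crank '[[[0,0,0,0,0.05],[0,0,0,0,0.05],[0,0,0,0,0.05]]]' 110;python3 go.py .525 .105 .06 77; python3 - <<'E'
from m import *
snap('side','side8'); p,d,P=pts('side','side8'); hsv=cv2.cvtColor(p,cv2.COLOR_RGB2HSV)
o=(hsv[...,0]<17)&(hsv[...,1]>150)&(hsv[...,2]>120); o[:170]=0;o[240:]=0;o[:,:260]=0;o[:,310:]=0
z=P[...,2][o]; print(o.sum(),np.percentile(z,[50,70,85]),P[o].mean(0))
a=cv2.imread('pics/side8.png')[150:270,235:345]; cv2.imwrite('pics/c7.png',cv2.convertScaleAbs(cv2.resize(a,None,fx=5,fy=5,interpolation=cv2.INTER_CUBIC),alpha=1.3))
E
```

```text
clock: 7.65
position: [0.5265, 0.1058, 0.0603]
orientation: [3.131, 0.008, 1.349]
contact_force: [-0.1, 0.4, -6.3]
width: 0.0609
t 7.65 pos [0.5265 0.1058 0.0603] rpy [179.39   0.48  77.32] F [-0.1  0.4 -6.3] w 0.0609 j6 -1.36
rest tool [-0.0012 -0.0013  0.0003] turn 0.32Traceback (most recent call last):
  File "<stdin>", line 4, in <module>
    return _quantile_unchecked(
        a, q, axis, out, overwrite_input, method, keepdims, weights)
    return _ureduce(a,
                    func=_quantile_ureduce_func,
    ...<5 lines>...
                    overwrite_input=overwrite_input,
                    method=method)
    r = func(a, **kwargs)
    result = _quantile(arr,
                       quantiles=q,
    ...<2 lines>...
                       out=out,
                       weights=wgt)
    slices_having_nans = np.isnan(arr[-1, ...])
                                  ~~~^^^^^^^^^
IndexError: index -1 is out of bounds for axis 0 with size 0
```

```bash
python3 -m crank '[[[0,0,0.0015,0,0.05]]]' 110; python3 - <<'E'
from m import *
snap('side','side8'); p,d,P=pts('side','side8'); hsv=cv2.cvtColor(p,cv2.COLOR_RGB2HSV)
a=cv2.imread('pics/side8.png')[150:270,235:345]; cv2.imwrite('pics/c7.png',cv2.convertScaleAbs(cv2.resize(a,None,fx=5,fy=5,interpolation=cv2.INTER_CUBIC),alpha=1.3))
o=(hsv[...,0]<20)&(hsv[...,1]>150)&(hsv[...,2]>70); o[:150]=0;o[200:]=0;o[:,:260]=0;o[:,310:]=0
z=P[...,2][o]; print(o.sum(),np.percentile(z,[50,70,85]),P[o].mean(0))
E
```

```text
clock: 7.8
position: [0.5269, 0.1061, 0.0596]
orientation: [3.13, 0.007, 1.349]
contact_force: [-5.5, 4.9, 14.7]
width: 0.0612
102 [0.11356907 0.11427309 0.11496707] [0.54015964 0.10359539 0.11947206]
```

View pics/c7.png

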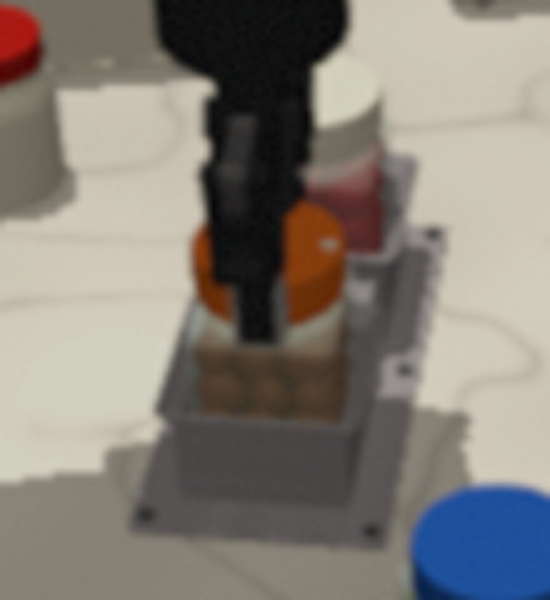

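The jar is seated: the lid top is at about 0.1135, and the same floor contact height came up twice. Now I'll unscrew.

```bash
python3 -m crank '[[[0,0,0,-8,0.05],[0,0,0,-8,0.05]]]' 120;python3 go.py .526 .106 .06 137;python3 - <<'E'
from station import manip; s=manip.sense(); print(s['wrist_torque'],s['joint_positions'])
E
```

```text
clock: 8.05
position: [0.5276, 0.1063, 0.0607]
orientation: [3.131, 0.01, 1.634]
contact_force: [0.5, 2.5, 1.0]
width: 0.0611
t 8.05 pos [0.5276 0.1063 0.0607] rpy [179.38   0.59  93.64] F [0.5 2.5 1. ] w 0.0611 j6 -1.64
rest tool [-0.0002 -0.0016  0.0007] turn -43.36
[ 0.3160402  -0.0691858  -0.42348035] [-0.01411752  0.50100766  1.64610191 -0.01124102  0.98297859 -1.64225391]
```

Yaw has gone from 77.3° to 93.6° with about 0.4 N m resisting. I'll carry on to about 135°.

```bash
python3 -m crank '[[[0,-0.001,0,-8,0.05],[0,0,-0.0003,-8,0.05],[0,0,-0.0003,-8,0.05]]]' 120;python3 go.py .526 .106 .06 134; python3 -m crank '[[[0,0,0,-8,0.05],[0,0,0,-8,0.05]]]' 120;python3 go.py .526 .106 .06 134;python3 - <<'E'
from m import *
from station import manip; s=manip.sense(); print(s['wrist_torque'])
snap('side','side9'); 
a=cv2.imread('pics/side9.png')[150:270,235:345]; cv2.imwrite('pics/c8.png',cv2.convertScaleAbs(cv2.resize(a,None,fx=5,fy=5,interpolation=cv2.INTER_CUBIC),alpha=1.3))
E
```

```text
clock: 8.35
position: [0.5279, 0.1072, 0.0625]
orientation: [3.132, 0.013, 2.068]
contact_force: [-2.5, 1.1, -0.9]
width: 0.0609
t 8.35 pos [0.5279 0.1072 0.0625] rpy [179.42   0.77 118.5 ] F [-2.5  1.1 -0.9] w 0.0609 j6 -2.08
rest tool [-0.0001 -0.0023  0.0025] turn -15.5
clock: 8.55
position: [0.5277, 0.1076, 0.0629]
orientation: [3.136, 0.015, 2.359]
contact_force: [-2.0, 1.2, 0.1]
width: 0.0606
t 8.55 pos [0.5277 0.1076 0.0629] rpy [179.66   0.86 135.18] F [-2.   1.2  0.1] w 0.0606 j6 -2.37
rest tool [ 0.0001 -0.0023  0.0028] turn 1.18
[ 0.18829362  0.3766231  -0.04956454]
```

View pics/c8.png

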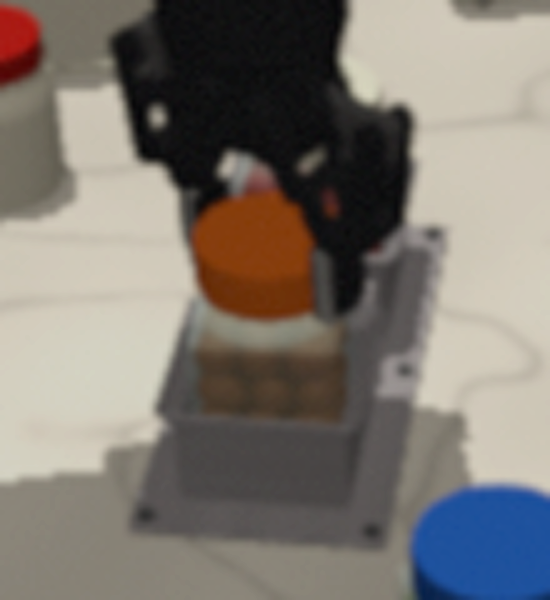

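The thread has let go: the torque fell to about 0 and the lid rose about 2.5 mm after 58° of turn. The jar hasn't moved. I'll lift slowly.

```bash
python3 -m crank '[[[0,0,-0.004,0,0.05],[0,0,-0.005,0,0.05]]]' 120;python3 go.py .526 .106 .06 135; python3 -m crank '[[[0,0,-0.008,0,0.05],[0,0,-0.01,0,0.05],[0,0,-0.01,0,0.05],[0,0,-0.008,0,0.05],[0,0,0,0,0.05]]]' 120;python3 go.py .526 .106 .06 135
```

```text
clock: 8.8
position: [0.5275, 0.1077, 0.0721]
orientation: [3.136, 0.015, 2.361]
contact_force: [-1.3, 1.6, -0.7]
width: 0.0612
t 8.8 pos [0.5275 0.1077 0.0721] rpy [179.67   0.84 135.27] F [-1.3  1.6 -0.7] w 0.0612 j6 -2.37
rest tool [ 0.0001 -0.0024  0.0121] turn 0.27
clock: 9.3
position: [0.529, 0.1076, 0.1142]
orientation: [3.131, 0.02, 2.355]
contact_force: [0.3, -0.4, -0.5]
width: 0.0609
t 9.3 pos [0.529  0.1076 0.1142] rpy [179.41   1.14 134.92] F [ 0.3 -0.4 -0.5] w 0.0609 j6 -2.36
rest tool [ 0.0021 -0.0038  0.0541] turn -0.08
```

```bash
python3 -m crank '[[[0,0,0,0,0.05],[0,0,0,0,0.05],[0,0,0,0,0.05]]]' 120; python3 - <<'E'
from m import *
snap('side','side10'); s=manip.sense(); print(s['joint_velocities'].round(3),s['contact_force'].round(1))
p,d,P=pts('side','side10')
for v in range(204,232,4): print(v,(P[v,280]*1000).round())
a=cv2.imread('pics/side10.png')[130:270,235:345]; cv2.imwrite('pics/c9.png',cv2.convertScaleAbs(cv2.resize(a,None,fx=4,fy=4,interpolation=cv2.INTER_CUBIC),alpha=1.3))
E
```

```text
clock: 9.6
position: [0.5288, 0.1075, 0.1139]
orientation: [3.132, 0.02, 2.354]
contact_force: [-0.6, 0.7, -0.5]
width: 0.0611
[-0.    -0.001 -0.001  0.     0.001 -0.   ] [ 0.  -0.9 -1.3]
204 [507.  94. 108.]
208 [507.  91. 100.]
212 [506.  95.  88.]
216 [505.  87.  84.]
220 [504.  81.  78.]
224 [504.  79.  69.]
228 [503.  78.  59.]
```

View pics/c9.png

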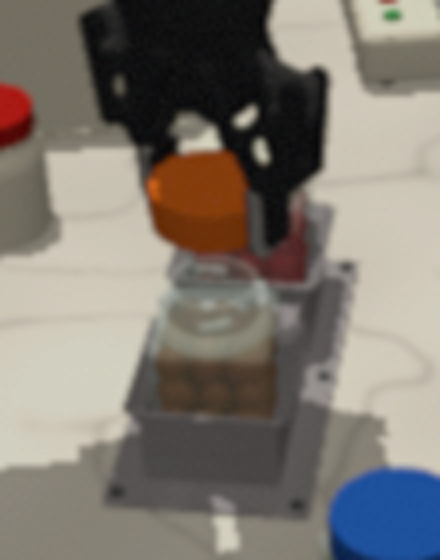

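The open jar is standing in its well, and the lid is held level and centred above the mouth. I'm handing in.

```bash
python3 -c "
from station import manip; print(manip.hand_in()); print(manip.sense()['clock'])"
```

```text
the job is handed in; nothing more can be done
None
the job is handed in; nothing more can be done
```

I set the hazelnut jar down in the empty well and turned its lid about 58° anticlockwise until the thread let go. I then lifted the lid straight off and handed in at about 9.6 s; no verdict was given.

**Last checks**
- **Jar:** the last picture shows it standing open in its well. Before unscrewing, the jar touched the floor at the same tool height twice, and the lid top measured about 0.1135 m, against 0.1125 m expected.
- **Unscrewing:** the torque fell from 0.42 N m part-way to about 0.05 N m, and the lid rose about 2.5 mm. The white dot was hidden behind a finger, so I judged the turn by tool yaw, torque and rise.
- **Lid:** still gripped at 61 mm opening, about 1.3° off level. By the tool's rise, its underside is about 37 mm above the mouth, and the only force left is about its weight.
- **Surroundings:** the pictures show no other object moved, though I did not measure them again.

**What disagreed**
- **Finger height:** the open pads measured about 37 mm above the TCP, not 13 mm. I set the grasp height from the camera instead.
- **Yaw from the lid dot:** the two views differed by about 7°. I took the jar's yaw from a fit to its front face instead, and it matched the well to within about 1°.

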